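Check the mould press's hand lever

TASK

Check the hand lever of the cigar-mould press: with the backs of your fingers on its outer side, press it in towards the fixed bar until it comes up against its stop, short of the bar, and keep it there for a good second without forcing it or touching the bar. Let the lever come all the way back out by itself, and then push the tally peg along its slot, away from you, fully to the far end to mark the check as done. Only press and push: do not pinch the lever or the peg, and leave everything else on the bench where it is.

Things in the scene. Friction and masses are not known exactly. Their poses are not given: they have to be found in the camera images.
- press: Fixed steel bench press, mould clamped in it, up to 160 mm high. Origin on the bench under the middle of its bar; x from lever to bar (roughly away from the robot), y along the bar. Base 250 x 270 mm, x -50 to +200 mm. 26 mm posts, 118 mm high, at y = +-105 mm carry the bar; clamp 65 to 185 mm behind the bar. Lever's pivot pin at x = -40, y = +105 mm; brass stop screw on the bar at y = +70 mm.
- bar: The fixed round steel bar of the press, 24 mm in diameter, 210 mm long between the posts. Origin at its middle, 100 mm above the bench; lies along its own y, same axes as the press.
- lever (a joint): Angle of the aluminium hand lever about its upright pivot pin (rad). 0 = fully out, where its spring rests it; grows as it is pressed towards the bar; 0.40 = firm stop, lever parallel to the bar with 22 mm clear between them. About 3 N at the pad point starts it, 9 N brings it to the stop; it returns by itself. Over 50 N is forcing it.
- lever_pad (a point): Point on the lever's outer face, 120 mm from the pivot, 100 mm above the bench. Blade 12 mm thick, 88 to 112 mm above the bench, 165 mm long from the pivot, 25 mm ball at the free end. Turns with the lever: x square through the blade towards the bar, y towards the pivot, z up. In the press's axes it is at x -92, y -8 mm (lever out) and x -46, y -15 mm (at the stop).
- tally_base: Fixed wooden tally block, 160 x 60 x 20 mm, with a lengthwise slot. Origin under its centre; x axis along the slot, away from the robot. It stands to the left or the right of the press, changing places with a tray of cigars.
- tally (a joint): Travel of the wooden peg along the slot (m): starts 0 to 0.02, at the end nearer the robot; 0.10 = fully at the far end. Stiff slide, about 1.5 N, stays where it is left.
- tally_top (a point): Top of the tally peg, 80 mm above the bench. Upright wooden peg 15 mm in diameter with a 22 mm ball on top (58 to 80 mm above the bench) and a 26 mm collar close above the block (22 to 34 mm above the bench). Its x axis is the direction of travel.
- tray: Fixed dark wooden tray of cigars, 170 x 130 x 35 mm, origin under its centre. Leave alone.
- pot: White ceramic glue pot, loose, 60 mm across, 50 mm high; origin at the centre of its underside. Leave alone.
- gauge: Loose wooden ring gauge plate with three holes, 55 x 100 x 12 mm, origin under its centre. Leave alone.
- knife: Loose leaf knife with white handle and broad steel blade, 155 x 100 x 16 mm, lying on the 4 mm steel rolling plate in front of the robot; origin at its underside near the middle. Leave alone.
- jar: Loose amber glass jar, 60 mm across, 85 mm high, origin at the centre of its underside. Leave alone.
- bottle: Loose blue plastic bottle, 66 mm across, 190 mm high, origin at the centre of its underside. Leave alone.
- mould: Loose wooden mould block, 60 x 110 x 28 mm, origin under its centre. Leave alone.
Things that resemble listed ones, but are neither listed nor needed, are in the scene too. Leave any pink look-alike of the tally_base alone.

How it is judged:
On the way, in this order (a step that is already met when the one before it is completed fails the run):
1. the fingers press the lever in against its stop and keep it there for a second (value of joint lever above 0.375 rad and contact force between the fingers and lever above 1 N), for 0.8 s.
2. the lever is let all the way back out (value of joint lever below 0.04 rad and contact force between the fingers and lever below 0.5 N), for 0.2 s.
3. the tally peg is pushed to the far end of its slot (value of joint tally above 0.093 m), for 0.2 s.
At the end, for the whole second after the job is handed in: The lever is back out (within 0.04 rad of rest), the tally peg rests within 7 mm of the far end of its slot, and every loose bystander is within 20 mm of where it began (value of joint lever below 0.04 rad and value of joint tally above 0.093 m and velocity of joint tally below 0.01 m/s and distance of each of pot, gauge, knife, jar, bottle, mould from where it was at the start of the episode below 0.02 m); the robot touches nothing.
It fails at once if the lever is forced (over 50 N) (contact force between the fingers and lever above 50 N).
It fails at once if the fingers press on the fixed bar (contact force between the fingers and bar above 2 N).
It fails at once if the lever is pinched or worked from its inner side (contact force between the fingers and lever above 1 N and x of the grasp point in the frame of lever_pad above 0 m and z of the grasp point in the frame of lever_pad below 0.012 m).
It fails at once if the tally peg is pinched (contact force between the fingers and tally above 1 N and horizontal distance between the grasp point and tally_top below 0.007 m and z of the grasp point in the frame of tally_top below 0 m).
It fails at once if a bystander is moved, lifted or carried off (distance of any of pot, gauge, knife, jar, bottle, mould from where it was at the start of the episode above 0.02 m).
It also fails if it takes over 54 s, if anything falls off the work surface, if the arm or the gripper's body presses on something with over 40 N, if the wrist force passes 120 N, or if a joint passes its speed limit or range.

ROBOT

A 6-joint arm with a two-finger parallel gripper is mounted at the origin on the work surface. World frame = base frame: x ahead of the robot, y to its left, z up, the work surface at z = 0. Lengths are in m, angles in rad, forces in N, time in s.
With the tool pointing down it reaches from about 0.4 to 0.825 m from the base axis. Payload 7 kg.
Tool frame: the origin (TCP) lies at the very end of the fingers, on their centre line; the grasp point (between the pads) lies 19 mm behind it; x points along the fingers, y is the direction in which the jaws open and shut, and the axes are right-handed (so a half turn about x gives the same grasp; the last joint's range is limited). The gripper opens to 88 mm and grips with 3 to 60 N. Pads are 19 mm wide; open, the fingers measure 130 mm over their backs; the gripper's body (78 mm by 193 mm) begins 47 mm behind the grasp point.
Start: joints at [1.433, 0.359, 0.012, 0, -1.224, -0.288], TCP at [0.279, 0.615, 0.227] pointing down, gripper open.
Joint ranges: [-3.07, 3.07], [-1.43, 2.12], [-1.02, 1.25], [-3.03, 1.67], [-3.05, -0], [-3.03, 3.03]. Speed limits (rad/s): [2.39, 2.39, 3.01, 3.14, 3.14, 3.14].

INTERFACE

Orientations are given as [roll, pitch, yaw] about the fixed x, y, z axes, in that order (R = Rz(yaw) Ry(pitch) Rx(roll)).
In Python, from station import arm gives the robot as it stands.
- The arm moves only by the shell command python3 -m inch 'ROWS' [OPENING] [FORCE]. ROWS is text: rows parted by semicolons, each of 6 numbers parted by spaces: the shift along the world's x, y, z in units of 30 mm (1.0 is 30 mm), then the turn, a rotation vector about the world's x, y, z in units of 5 degrees (1.0 is 5 degrees). In form: dx dy dz wx wy wz; .... A call has 1 to 12 rows; each row shifts and turns the commanded pose from where the row before left it; what a row does not reach is not made up. A row lasts 1/8 s, in which the tool goes at most 62.5 mm and 10.7 degrees, less where a joint would pass 70% of its speed; a pose out of reach is approached as far as the arm can. A call is refused whole if a number of a shift passes 1 or a number of a turn 1, either way. A call with a gripper value outside its range is refused whole. OPENING is the opening, from 0 (shut) to 1 (fully open), set as the call begins (- or left out, the last holds). The fingers move at their own pace and stop on an object; FORCE is the grip in N (left out, the last holds). Time passes only in rows, so rows that do not move let the fingers close. It gives the time, the measured TCP pose, the force and the opening at its end, in the units of the state.
- arm.get_state(): the state, without advancing time (a new reading comes with each control period).
- arm.grab_frame(name): name is "scene" or "side" or "wrist"; returns a dict with "frame" (400x640x3 uint8, red, green, blue), "range_z" (400x640 float32, m along the optical axis (not along the pixel's ray), 0 where there is no reading), "mtx" (3x3 intrinsics, pixels), "pose" (4x4, takes a point from camera to world coordinates). Camera axes: x right, y up, looking along -z (the intrinsics and any distortion apply to the point x, -y, -z); pixel columns grow to the right and rows downward; lengths in m; the calibration is good to about 2 mm. A picture is of the moment at which its call begins.
- arm.job_done(): hands the job in, once; it reports no verdict.
Trained networks look in a picture, given as the dict that the camera call returned (one of the last four; its "shot" number tells which), for a name from the list of things; names that differ only in an ending like _2 or _b are one class to them, and where a whole thing is asked for, a point or a joint stands for the part that bears it (a point fixed in the world has none). Each returns a list of dicts, best first, with "confidence" (0 to 1); they miss things now and then, are a little off and sometimes report something else, mostly with a low value. They report only what shows in the picture. A call takes as long as a camera call. They do not tell look-alikes from the thing itself.
- arm.search_frame(picture, target): "extent" ([centre column, centre row, width, height] as shares, 0 to 1, of the picture: columns of its width, rows of its height, round what is visible of it).
- arm.masks_of(picture, target): "mask" (400x640 bool, what is visible of it) and "extent" ([centre column, centre row, width, height] as shares, 0 to 1, of the picture: columns of its width, rows of its height, round what is visible of it).
- arm.place_of(picture, target): "position" ([column, row] as shares, 0 to 1, of the picture: columns of its width, rows of its height: a listed point, or the origin of a listed thing).
The state is a dict: "t": time; "q": joint angles; "qd": joint speeds; "joint_efforts": joint torques, N m; "eef_pos": TCP position; "ee_rot": TCP orientation; "force": force on the tool from outside, world axes, zero at the start; "moment": the same for the moment, N m; "width": finger opening in m.
Only numpy, scipy, OpenCV 4.12 (cv2) and the standard library are available. Lean on these libraries where they do the work, as an engineer would, in place of code of your own. Each camera call takes 0.05 s, during which the arm holds its last target. There are 200 camera calls.

## Working session

There is one attempt and no reset: what is moved stays moved. The work goes in short steps, Python scripts to look and compute and a shell command to move; the robot and the scene stay as the last step left them, time stands still between calls to the robot, and variables do not carry over. Pictures are saved under pics/ and viewed, about 8 in all and at most 12, crops included, and the job is handed in when it is done.

```bash
mkdir -p pics; cat > h.py <<'E'
import numpy as np, cv2
from station import arm
def world(p,u,v,z=None):
    K=p["mtx"];T=p["pose"]
    d=p["range_z"][int(round(v)),int(round(u))]
    r=np.array([(u-K[0,2])/K[0,0],-(v-K[1,2])/K[1,1],-1.])
    if z is None: c=r*d
    else:
        w=T[:3,:3]@r; c=r*((z-T[2,3])/w[2])
    return T[:3,:3]@c+T[:3,3]
def save(p,n): cv2.imwrite('pics/'+n+'.png',p["frame"][:,:,::-1])
E
python3 - <<'E'
from h import *
s=arm.get_state();print(s['eef_pos'],s['ee_rot'],s['width'],s['t'])
for c in ['scene','side']:
    p=arm.grab_frame(c);save(p,c)
    print(c,p['pose'][:3,3].round(3), [k for k in p])
    for n,z in [('press',0),('bar',.1),('lever_pad',.1),('tally_base',0),('tally_top',.08),('tray',0),('bottle',0),('jar',0),('pot',0),('gauge',0),('mould',0),('knife',.004)]:
        for d in arm.place_of(p,n)[:3]:
            u,v=d['position'][0]*640,d['position'][1]*400
            print(n,round(d['confidence'],2),int(u),int(v),world(p,u,v,z).round(3))
E
```

```text
[0.2786352  0.6142605  0.22560372] [ 1.66284942  1.56908903 -1.90465477] 0.08781459392358466 0.0
scene [1.355 0.404 0.961] ['frame', 'range_z', 'mtx', 'pose', 'shot']
press 0.83 286 236 [ 0.561 -0.03   0.   ]
press 0.24 403 228 [0.367 0.306 0.   ]
bar 0.56 285 211 [ 0.55  -0.036  0.1  ]
lever_pad 0.54 298 194 [ 0.463 -0.033  0.1  ]
tally_base 0.81 443 224 [0.294 0.423 0.   ]
tally_base 0.71 399 253 [0.478 0.323 0.   ]
tally_top 0.66 443 197 [0.254 0.4   0.08 ]
tally_top 0.54 404 227 [0.444 0.317 0.08 ]
tray 0.62 217 196 [ 0.49 -0.34  0.  ]
bottle 0.94 181 228 [ 0.671 -0.355  0.   ]
pot 0.51 363 221 [0.391 0.176 0.   ]
gauge 0.54 273 190 [ 0.375 -0.174  0.   ]
mould 0.88 392 210 [ 0.299  0.249 -0.   ]
mould 0.53 399 254 [0.482 0.325 0.   ]
knife 0.77 314 202 [ 0.381 -0.012  0.004]
side [0.434 0.703 0.784] ['frame', 'range_z', 'mtx', 'pose', 'shot']
press 0.81 290 201 [ 0.553 -0.032  0.   ]
press 0.61 358 205 [ 0.367 -0.019  0.   ]
bar 0.75 285 173 [ 0.558 -0.037  0.1  ]
lever_pad 0.76 324 175 [ 0.458 -0.032  0.1  ]
lever_pad 0.41 356 203 [0.378 0.066 0.1  ]
tally_base 0.8 305 321 [0.492 0.32  0.   ]
tally_base 0.77 414 374 [0.274 0.424 0.   ]
tally_top 0.54 449 344 [0.221 0.396 0.08 ]
tally_top 0.53 323 297 [0.452 0.307 0.08 ]
tray 0.6 315 132 [ 0.494 -0.345  0.   ]
bottle 0.76 263 132 [ 0.668 -0.346  0.   ]
jar 0.93 220 330 [0.671 0.343 0.   ]
pot 0.6 346 270 [0.402 0.189 0.   ]
gauge 0.58 352 162 [ 0.379 -0.194  0.   ]
mould 0.82 390 293 [0.305 0.249 0.   ]
knife 0.8 358 208 [ 0.368 -0.006  0.004]
knife 0.75 263 133 [ 0.667 -0.333  0.004]
```

```bash
python3 - <<'E'
import cv2
a=cv2.imread('pics/scene.png');b=cv2.imread('pics/side.png')
x=cv2.resize(a[130:330,150:500],(800,457),interpolation=cv2.INTER_CUBIC)
cv2.imwrite('pics/scene_c.png',x)
E
```

```text
(no output)
```

View pics/scene_c.png

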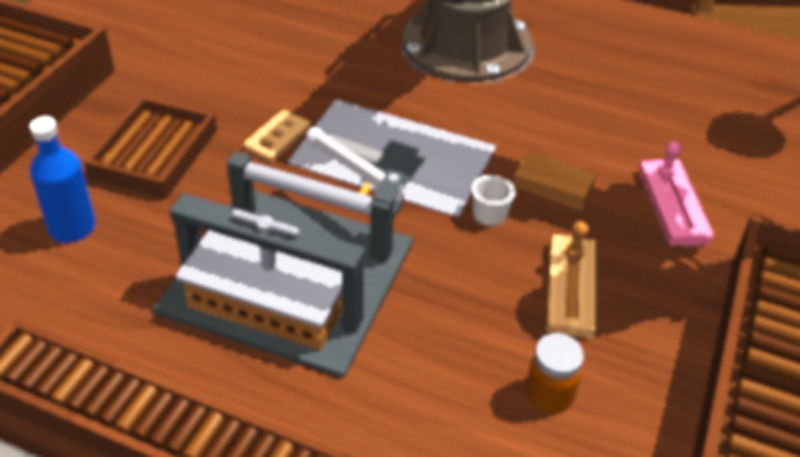

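View pics/side.png

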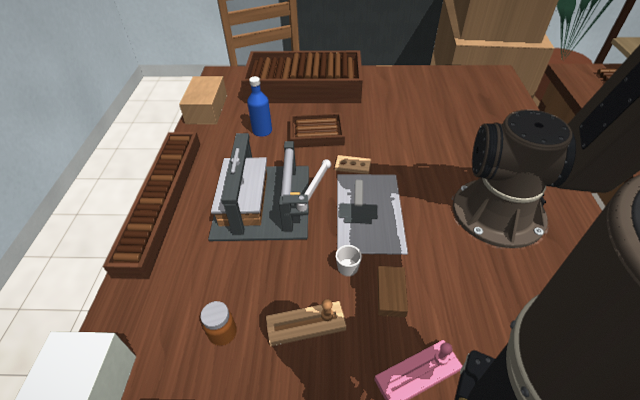

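The real tally is the bare-wood block at side px (305,321), scene px (399,253); the pink one at side px (414,374), scene px (443,224), is the look-alike to avoid. The wooden one also stands beside the press, opposite the small tray. Next I measure the geometry from depth and view the confirming crop.

```bash
cat > meas.py <<'E'
from h import *
def cloud(p):
    v,u=np.mgrid[0:400,0:640];K=p["mtx"];d=p["range_z"].astype(float)
    c=np.stack([(u-K[0,2])/K[0,0]*d,-(v-K[1,2])/K[1,1]*d,-d],-1)
    return c@p["pose"][:3,:3].T+p["pose"][:3,3], d>0
def line(P):
    m=P[:,:2].mean(0);w=np.linalg.svd(P[:,:2]-m,full_matrices=False)[2][0];return m,w
E
python3 - <<'E'
from meas import *
from scipy.spatial.transform import Rotation as R
s=arm.get_state();print(R.from_euler('xyz',s['ee_rot']).as_matrix().round(3))
for c in ['scene','side']:
    p=arm.grab_frame(c);X,ok=cloud(p)
    for n,lo,hi in [('bar',.106,.125),('lever',.105,.120),('tally_base',.014,.026),('tally',.055,.09)]:
        for m in arm.masks_of(p,n)[:2]:
            k=m['mask']&ok; P=X[k]; Q=P[(P[:,2]>lo)&(P[:,2]<hi)]
            if len(Q)<5: print(c,n,m['confidence'],len(Q),P[:,2].max() if len(P) else 0);continue
            mm,w=line(Q);t=(Q[:,:2]-mm)@w
            e=(Q[:,:2]-mm)@[-w[1],w[0]]
            print(c,n,round(m['confidence'],2),len(Q),'mean',Q.mean(0).round(3),'dir',w.round(3),'ends',(mm+w*t.min()).round(3),(mm+w*t.max()).round(3),'width',e.min().round(3),e.max().round(3))
a=cv2.imread('pics/side.png')[270:400,250:480]
cv2.imwrite('pics/crop.png',cv2.resize(a,(690,390),interpolation=cv2.INTER_CUBIC))
E
```

```text
[[-0.    -0.413 -0.911]
 [-0.    -0.911  0.413]
 [-1.     0.    -0.   ]]
scene bar 0.89 285 mean [ 0.56  -0.034  0.111] dir [-0.035  0.999] ends [ 0.563 -0.126] [0.557 0.057] width -0.01 0.012
scene lever 0.49 161 mean [ 0.483 -0.015  0.112] dir [0.352 0.936] ends [ 0.458 -0.081] [0.519 0.079] width -0.008 0.012
scene tally_base 0.7 563 mean [0.506 0.326 0.021] dir [0.975 0.222] ends [0.413 0.305] [0.573 0.342] width -0.029 0.029
scene tally_base 0.61 500 mean [0.282 0.424 0.021] dir [0.865 0.501] ends [0.201 0.377] [0.344 0.46 ] width -0.032 0.034
scene tally 0.65 39 mean [0.232 0.397 0.071] dir [-0.266 -0.964] ends [0.234 0.405] [0.23  0.388] width -0.01 0.007
scene tally 0.6 49 mean [0.452 0.314 0.073] dir [0.123 0.992] ends [0.451 0.303] [0.453 0.323] width -0.008 0.011
side bar 0.61 384 mean [ 0.554 -0.035  0.111] dir [-0.032  0.999] ends [ 0.557 -0.127] [0.551 0.051] width -0.012 0.011
side lever 0.94 251 mean [ 0.48  -0.004  0.112] dir [0.347 0.938] ends [ 0.451 -0.083] [0.513 0.085] width -0.012 0.01
side tally_base 0.92 1657 mean [0.495 0.331 0.021] dir [0.98  0.197] ends [0.411 0.314] [0.569 0.346] width -0.036 0.03
side tally_base 0.74 1996 mean [0.276 0.429 0.021] dir [0.919 0.395] ends [0.196 0.394] [0.344 0.458] width -0.036 0.031
side tally 0.72 131 mean [0.228 0.403 0.075] dir [-0.646  0.764] ends [0.235 0.394] [0.222 0.41 ] width -0.008 0.011
side tally 0.7 103 mean [0.447 0.319 0.075] dir [-0.971 -0.238] ends [0.455 0.321] [0.437 0.317] width -0.008 0.013
```

View pics/crop.png

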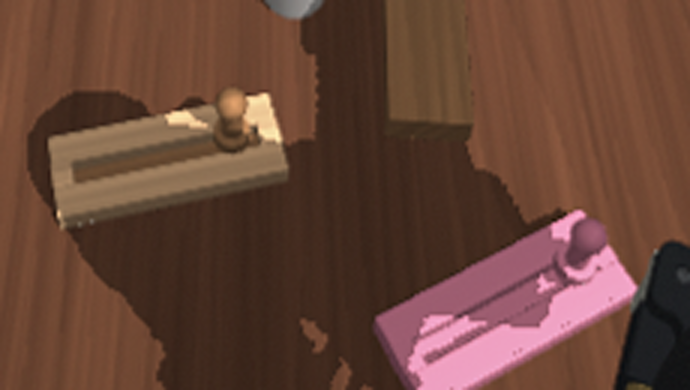

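The crop confirms it: the wooden block has its peg near the robot-side end, at about (230,105) in the crop. The measured sizes and angles match the description: lever against bar 0.39 rad, block 160 mm long, bar top at 0.111 m. Next I move over to the lever side with the gripper shut.

```bash
python3 -m inch '.365 -.92 0 0 0 -.531;.365 -.92 0 0 0 -.531;.365 -.92 0 0 0 -.531;.365 -.92 0 0 0 -.531;.365 -.92 0 0 0 -.531;.365 -.92 0 0 0 -.531;.365 -.92 0 0 0 -.531;.365 -.92 0 0 0 -.531;.365 -.92 0 0 0 -.531;.365 -.92 0 0 0 -.531;.365 -.92 0 0 0 -.531;.365 -.92 0 0 0 -.531' 0 20
python3 -m inch '0 -.92 0 0 0 -.531;0 -.92 0 0 0 -.531;0 -.92 0 0 0 -.531;0 -.92 0 0 0 -.531;0 -.92 0 0 0 -.531;0 -.92 0 0 0 -.531;0 -.92 0 0 0 -.531;0 -.92 0 0 0 -.531;0 -.92 0 0 0 -.531;0 -.92 0 0 0 -.531;0 -.92 0 0 0 -.531;0 -.92 0 0 0 -.531'
python3 - <<'E'
from meas import *
from scipy.spatial.transform import Rotation as R
s=arm.get_state();print(s['eef_pos'],s['t'],s['force'],s['width'],s['q']);print(R.from_euler('xyz',s['ee_rot']).as_matrix().round(3))
p=arm.grab_frame('wrist');save(p,'w1')
print([ (d['confidence'],world(p,d['position'][0]*640,d['position'][1]*400,.1).round(3)) for d in arm.place_of(p,'lever_pad')])
E
```

```text
t: 3.3
eef_pos: [0.4107, 0.2817, 0.2267]
ee_rot: [-1.203, 1.57, 0.953]
force: [0.1, -0.2, -0.1]
width: 0.0
t: 4.8
eef_pos: [0.4093, -0.0491, 0.2267]
ee_rot: [-1.115, 1.57, 0.486]
force: [0.4, 0.3, 0.3]
width: 0.0002
[ 0.40934325 -0.04912445  0.22668184] 4.8 [0.36101082 0.34478972 0.30843905] 0.00021505549619092103 [ 3.64367735e-01 -9.45273730e-02 -5.23853859e-01 -8.03480143e-05
 -1.14087075e+00 -3.34132947e-01]
[[ 0.001 -1.    -0.03 ]
 [ 0.    -0.03   1.   ]
 [-1.    -0.001  0.   ]]
[(0.63, array([ 0.462, -0.041,  0.1  ]))]
```

View pics/w1.png

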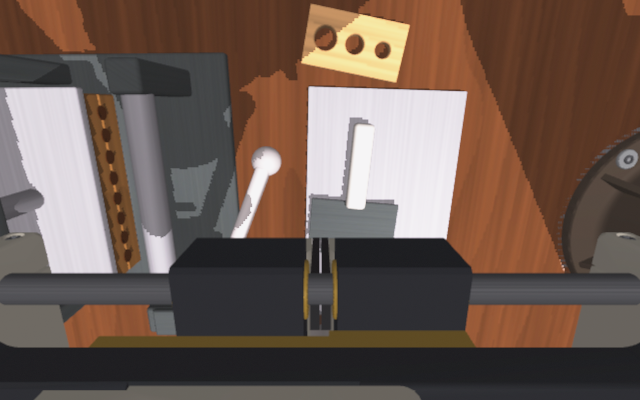

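Lever is to the left of the fingers (ball at 265,160), with free space below the fingers over the rolling plate. Descending.

```bash
python3 -m inch '0 0 -.59 0 0 0;0 0 -.59 0 0 0;0 0 -.59 0 0 0;0 0 -.59 0 0 0;0 0 -.59 0 0 0;0 0 -.59 0 0 0;0 0 -.59 0 0 0;0 0 -.59 0 0 0;0 0 0 0 0 0'
python3 -m inch '.4 0 0 0 0 0;.4 0 0 0 0 0;.3 0 0 0 0 0;.3 0 0 0 0 0;0 0 0 0 0 0'
```

```text
t: 6.02
eef_pos: [0.409, -0.048, 0.0842]
ee_rot: [1.843, 1.568, -2.837]
force: [0.6, -0.3, 0.3]
width: 0.0006
t: 6.65
eef_pos: [0.452, -0.048, 0.0845]
ee_rot: [1.767, 1.569, -2.914]
force: [-3.6, -0.4, 0.5]
width: 0.0003
```

```bash
python3 -m inch '.3 0 0 0 0 0;.25 0 0 0 0 0;.2 0 0 0 0 0;0 0 0 0 0 0'
```

```text
t: 7.15
eef_pos: [0.4731, -0.0484, 0.0843]
ee_rot: [1.8, 1.567, -2.88]
force: [-6.8, -2.8, 1.3]
width: 0.0006
```

```bash
python3 -m inch '.15 0 0 0 0 0;.15 0 0 0 0 0;0 0 0 0 0 0'; python3 -m inch '.1 0 0 0 0 0;0 0 0 0 0 0';python3 -m inch '.07 0 0 0 0 0;0 0 0 0 0 0'
```

```text
t: 7.52
eef_pos: [0.4814, -0.0488, 0.0842]
ee_rot: [1.84, 1.566, -2.841]
force: [-7.9, -4.4, 1.9]
width: 0.0005
t: 7.78
eef_pos: [0.4842, -0.0489, 0.0843]
ee_rot: [1.844, 1.566, -2.837]
force: [-7.0, -4.8, 2.0]
width: 0.0001
t: 8.02
eef_pos: [0.4861, -0.0489, 0.0842]
ee_rot: [1.846, 1.566, -2.834]
force: [-7.7, -5.3, 1.3]
width: 0.0005
```

```bash
python3 -m inch '.07 0 0 0 0 0;0 0 0 0 0 0'; python3 -m inch '.06 0 0 0 0 0;0 0 0 0 0 0'
```

```text
t: 8.28
eef_pos: [0.4881, -0.049, 0.0842]
ee_rot: [1.853, 1.566, -2.827]
force: [-8.1, -6.3, 2.3]
width: 0.0006
t: 8.52
eef_pos: [0.4898, -0.0491, 0.0842]
ee_rot: [1.853, 1.565, -2.827]
force: [-7.7, -6.1, 2.2]
width: 0.0001
```

```bash
python3 -m inch '.06 0 0 0 0 0;0 0 0 0 0 0'; python3 -m inch '.05 0 0 0 0 0;0 0 0 0 0 0'
```

```text
t: 8.78
eef_pos: [0.4914, -0.0491, 0.0842]
ee_rot: [1.85, 1.565, -2.83]
force: [-8.7, -5.7, 2.4]
width: 0.0006
t: 9.02
eef_pos: [0.492, -0.0492, 0.0841]
ee_rot: [1.798, 1.563, -2.883]
force: [-12.6, -4.5, 6.4]
width: 0.0006
```

```bash
python3 - <<'E'
from meas import *
p=arm.grab_frame('side');save(p,'s2');X,ok=cloud(p)
for n in ['bar','lever']:
    for m in arm.masks_of(p,n)[:1]:
        P=X[m['mask']&ok];Q=P[(P[:,2]>.105)&(P[:,2]<.12)];mm,w=line(Q);print(n,len(Q),mm.round(3),w.round(3))
cv2.imwrite('pics/s2c.png',cv2.resize(p['frame'][110:250,200:400,::-1],(800,560),interpolation=cv2.INTER_CUBIC))
E
```

```text
bar 323 [ 0.554 -0.023] [-0.04   0.999]
lever 152 [0.513 0.012] [-0.038  0.999]
```

View pics/s2c.png

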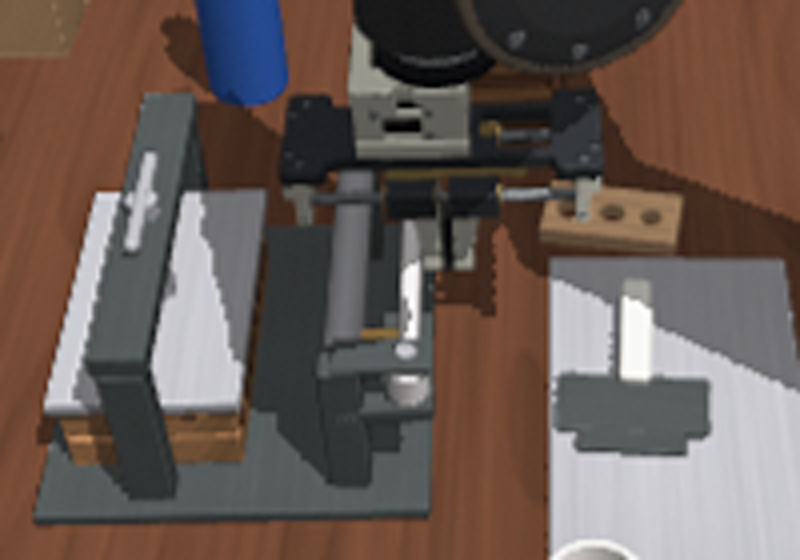

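The lever (410,290 in the crop) is parallel to the bar and against its brass stop, and the force is rising. A touch more, then hold.

```bash
python3 -m inch '.04 0 0 0 0 0;0 0 0 0 0 0;0 0 0 0 0 0;0 0 0 0 0 0;0 0 0 0 0 0;0 0 0 0 0 0;0 0 0 0 0 0;0 0 0 0 0 0;0 0 0 0 0 0;0 0 0 0 0 0;0 0 0 0 0 0;0 0 0 0 0 0'
```

```text
t: 10.68
eef_pos: [0.4922, -0.0493, 0.0841]
ee_rot: [1.761, 1.562, -2.92]
force: [-15.7, -3.1, 9.3]
width: 0.0006
```

```bash
python3 -m inch '-.25 0 0 0 0 0;-.3 0 0 0 0 0;-.3 0 0 0 0 0;-.3 0 0 0 0 0;-.3 0 0 0 0 0;-.3 0 0 0 0 0;-.3 0 0 0 0 0;-.3 0 0 0 0 0;-.3 0 0 0 0 0;0 0 0 0 0 0;0 0 0 0 0 0;0 0 0 0 0 0'
python3 - <<'E'
from meas import *
p=arm.grab_frame('side');X,ok=cloud(p)
for n in ['bar','lever']:
    for m in arm.masks_of(p,n)[:1]:
        P=X[m['mask']&ok];Q=P[(P[:,2]>.105)&(P[:,2]<.12)];mm,w=line(Q);print(n,len(Q),mm.round(3),w.round(3))
print(arm.get_state()['force'])
E
```

```text
t: 12.18
eef_pos: [0.4181, -0.0477, 0.085]
ee_rot: [-1.798, 1.571, -0.194]
force: [-0.5, 0.5, 0.1]
width: 0.0004
bar 385 [ 0.554 -0.033] [-0.038  0.999]
lever 221 [0.483 0.002] [0.342 0.94 ]
[-0.61666663  0.30242089  0.02540428]
```

Lever is fully out again (0.387 rad to the bar, as at the start). On to the peg.

```bash
python3 -m inch '0 0 .77 0 0 0;0 0 .77 0 0 0;0 0 .77 0 0 0;0 0 .77 0 0 0;0 0 .77 0 0 0'
python3 -m inch '0 .98 0 0 0 0;0 .98 0 0 0 0;0 .98 0 0 0 0;0 .98 0 0 0 0;0 .98 0 0 0 .3;0 .98 0 0 0 .3;-.15 .98 0 0 0 .3;-.15 .98 0 0 0 .3;-.15 .98 0 0 0 .3;-.15 .98 0 0 0 .3;-.15 .98 0 0 0 .3;-.15 .98 0 0 0 0'
python3 - <<'E'
from meas import *
from scipy.spatial.transform import Rotation as R
s=arm.get_state();print(R.from_euler('xyz',s['ee_rot']).as_matrix().round(3))
for c in ['scene','side','wrist']:
    p=arm.grab_frame(c)
    if c=='wrist':save(p,'w3')
    for d in arm.place_of(p,'tally_top')[:2]:
        print(c,round(d['confidence'],2),np.array(d['position'])*[640,400],world(p,d['position'][0]*640,d['position'][1]*400,.08).round(3))
E
```

```text
t: 12.95
eef_pos: [0.4176, -0.0477, 0.2012]
ee_rot: [1.233, 1.571, 2.837]
force: [0.2, -0.5, -0.8]
width: 0.0006
t: 14.45
eef_pos: [0.3905, 0.3061, 0.2003]
ee_rot: [2.427, 1.571, -2.069]
force: [0.8, -0.1, -0.4]
width: 0.0005
[[-0.    -0.977 -0.215]
 [-0.    -0.215  0.977]
 [-1.     0.    -0.   ]]
scene 0.68 [404.48 227.32] [0.444 0.316 0.08 ]
scene 0.44 [283.712 234.4  ] [ 0.624 -0.004  0.08 ]
side 0.61 [446.592 344.6  ] [0.226 0.398 0.08 ]
side 0.54 [325.12 298.2 ] [0.449 0.308 0.08 ]
wrist 0.91 [254.016 190.52 ] [0.446 0.314 0.08 ]
wrist 0.74 [336.768  47.6  ] [0.403 0.19  0.08 ]
```

View pics/w3.png

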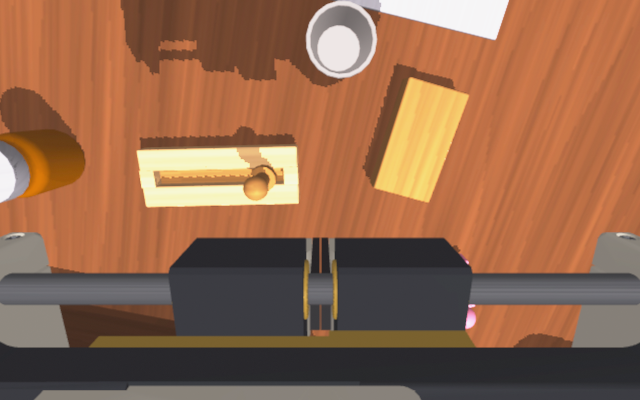

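Peg top at (254,190) px → (0.446, 0.314), agreeing with the scene camera's 0.444, 0.316; slot runs along the jaw axis, and the space under the fingers is free. Descending behind the peg.

```bash
python3 -m inch '0 -.1 -.75 0 0 0;0 0 -.75 0 0 0;0 0 -.75 0 0 0;0 0 -.75 0 0 0;0 0 -.75 0 0 0;0 0 -.75 0 0 0;0 0 -.5 0 0 0;0 0 0 0 0 0'
python3 -m inch '.4 .09 0 0 0 0;.4 .09 0 0 0 0;.4 .09 0 0 0 0;.4 .09 0 0 0 0;.4 .09 0 0 0 0;0 0 0 0 0 0'
python3 -m inch '.4 .095 0 0 0 0;.4 .095 0 0 0 0;.4 .095 0 0 0 0;0 0 0 0 0 0'
```

```text
t: 15.75
eef_pos: [0.3905, 0.3007, 0.0497]
ee_rot: [2.389, 1.568, -2.108]
force: [0.2, -0.1, 0.2]
width: -0.0002
t: 16.5
eef_pos: [0.4516, 0.3157, 0.0502]
ee_rot: [-2.69, 1.571, -0.904]
force: [-0.5, 0.0, -0.2]
width: 0.0003
t: 17.0
eef_pos: [0.4879, 0.3245, 0.0503]
ee_rot: [-1.287, 1.57, 0.5]
force: [-0.3, -0.3, -0.5]
width: 0.0005
```

The force reads about zero, so I check whether the peg is moving.

```bash
python3 - <<'E'
from meas import *
p=arm.grab_frame('side')
cv2.imwrite('pics/s4.png',cv2.resize(p['frame'][250:370,200:400,::-1],(800,480),interpolation=cv2.INTER_CUBIC))
for c in ['scene']:
    p=arm.grab_frame(c)
    for d in arm.place_of(p,'tally_top')[:2]:
        print(c,round(d['confidence'],2),np.array(d['position'])*[640,400],world(p,d['position'][0]*640,d['position'][1]*400,.08).round(3))
E
```

```text
scene 0.56 [403.328 244.88 ] [0.516 0.331 0.08 ]
scene 0.54 [443.584 195.52 ] [0.244 0.397 0.08 ]
```

View pics/s4.png

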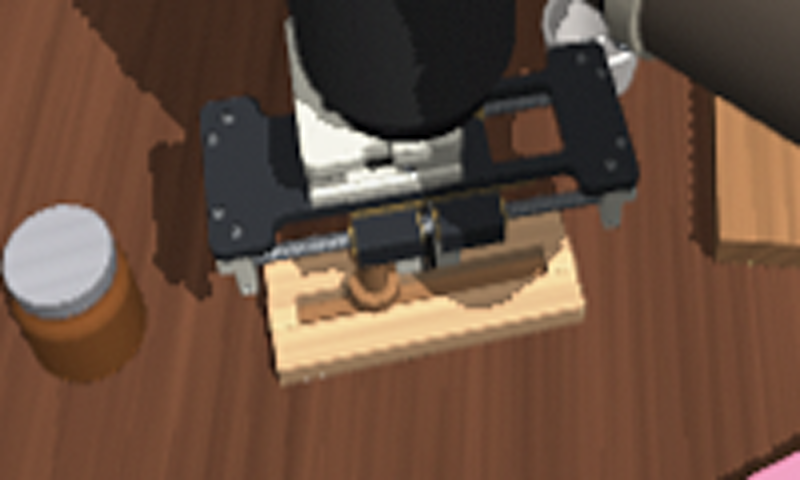

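The peg is being pushed (collar at 372,288, slot end about 300,310). Continuing to the end stop.

```bash
python3 -m inch '.3 .07 0 0 0 0;.3 .07 0 0 0 0;0 0 0 0 0 0'; python3 -m inch '.1 .025 0 0 0 0;0 0 0 0 0 0';python3 -m inch '.1 .025 0 0 0 0;0 0 0 0 0 0'
```

```text
t: 17.52
eef_pos: [0.5056, 0.3287, 0.0504]
ee_rot: [-1.291, 1.57, 0.496]
force: [0.6, -0.3, -0.7]
width: 0.0005
t: 17.77
eef_pos: [0.5078, 0.3291, 0.0504]
ee_rot: [-0.883, 1.571, 0.903]
force: [-0.8, -0.1, 0.6]
width: 0.0004
t: 18.02
eef_pos: [0.5108, 0.3299, 0.0504]
ee_rot: [2.939, 1.571, -1.557]
force: [-0.8, 0.4, 0.4]
width: 0.0005
```

```bash
python3 -m inch '.07 .017 0 0 0 0;0 0 0 0 0 0'; python3 -m inch '.07 .017 0 0 0 0;0 0 0 0 0 0'; python3 -m inch '.07 .017 0 0 0 0;0 0 0 0 0 0'
```

```text
t: 18.27
eef_pos: [0.5129, 0.3304, 0.0505]
ee_rot: [-1.695, 1.571, 0.092]
force: [-1.6, -0.4, 0.7]
width: 0.0006
t: 18.52
eef_pos: [0.5141, 0.3306, 0.0504]
ee_rot: [1.828, 1.569, -2.669]
force: [-6.1, -0.7, 2.0]
width: 0.0004
t: 18.77
eef_pos: [0.5146, 0.3305, 0.0503]
ee_rot: [1.822, 1.566, -2.675]
force: [-13.6, 0.2, 7.6]
width: 0.0001
```

Force has risen firmly, so the peg is at its stop. Brief hold, back off, raise, check.

```bash
python3 -m inch '0 0 0 0 0 0;0 0 0 0 0 0;0 0 0 0 0 0;-.3 -.07 0 0 0 0;-.5 -.12 0 0 0 0;-.5 -.12 0 0 0 0;0 0 .8 0 0 0;0 0 .9 0 0 0;0 0 .9 0 0 0;0 0 .9 0 0 0;0 0 .9 0 0 0;0 0 0 0 0 0'
python3 -m inch '-.5 -.9 0 0 0 0;-.5 -.9 0 0 0 0;-.5 -.9 0 0 0 0;-.5 -.9 0 0 0 0;0 0 0 0 0 0;0 0 0 0 0 0;0 0 0 0 0 0'
python3 - <<'E'
from meas import *
p=arm.grab_frame('side')
save(p,'end')
X,ok=cloud(p)
for n in ['bar','lever']:
    for m in arm.masks_of(p,n)[:1]:
        P=X[m['mask']&ok];Q=P[(P[:,2]>.105)&(P[:,2]<.12)]
        if len(Q)>5: mm,w=line(Q);print(n,len(Q),w.round(3))
for c in ['side','scene']:
    p=arm.grab_frame(c)
    for n,z in [('tally_top',.08),('pot',0),('gauge',0),('mould',0),('jar',0),('bottle',0),('knife',.004)]:
      for d in arm.place_of(p,n)[:2]:
        print(c,n,round(d['confidence'],2),world(p,d['position'][0]*640,d['position'][1]*400,z).round(3))
E
```

```text
t: 20.27
eef_pos: [0.4784, 0.3229, 0.1849]
ee_rot: [-0.973, 1.566, 0.814]
force: [-0.3, -0.8, -1.7]
width: 0.0005
t: 21.15
eef_pos: [0.4182, 0.2146, 0.1822]
ee_rot: [2.372, 1.571, -2.124]
force: [0.3, -0.1, 0.6]
width: 0.0006
bar 360 [-0.014  1.   ]
side tally_top 0.49 [0.549 0.329 0.08 ]
side pot 0.68 [0.491 0.319 0.   ]
side pot 0.67 [0.398 0.188 0.   ]
side gauge 0.31 [ 0.368 -0.032  0.   ]
side gauge 0.24 [ 0.571 -0.149  0.   ]
side mould 0.57 [0.305 0.252 0.   ]
side jar 0.7 [0.664 0.349 0.   ]
side bottle 0.87 [ 0.667 -0.347  0.   ]
side bottle 0.69 [0.492 0.324 0.   ]
side knife 0.55 [ 0.371 -0.014  0.004]
scene tally_top 0.65 [0.446 0.014 0.08 ]
scene tally_top 0.64 [0.538 0.338 0.08 ]
scene pot 0.61 [ 0.399  0.179 -0.   ]
scene gauge 0.73 [ 0.399 -0.165  0.   ]
scene mould 0.63 [0.298 0.242 0.   ]
scene mould 0.21 [ 0.453  0.325 -0.   ]
scene jar 0.71 [0.664 0.341 0.   ]
scene bottle 0.95 [ 0.674 -0.358  0.   ]
scene knife 0.93 [ 0.373 -0.019  0.004]
scene knife 0.43 [ 0.573 -0.035  0.004]
```

View pics/end.png

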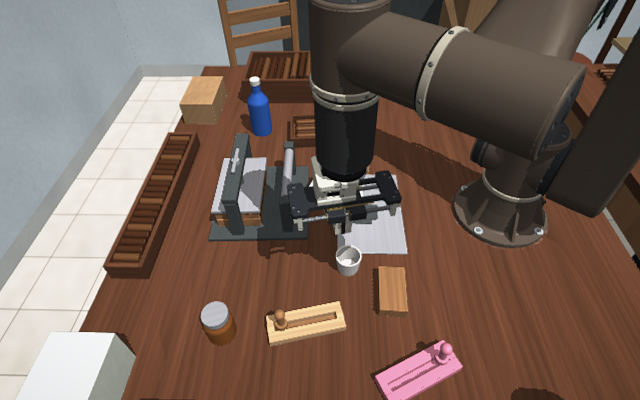

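The peg (280,318) stands at the far end of the wooden block's slot, the other things are in place and the arm is clear. Handing in.

```bash
python3 -c "
from station import arm
print(arm.job_done())"
```

```text
the job is handed in; nothing more can be done
None
```

I pressed the lever in to its stop, let it come back out, then pushed the tally peg to the far end of its slot. The job was handed in at about 21 s of the 54 s allowed; it gives no verdict.

- **Lever:** I pressed it with the backs of the shut fingers until it was parallel to the bar. I held it there for about 1.5 s at about 15 N along the push (about 19 N in total), well under 50 N. I backed off slowly, and the side camera then showed it at 0.387 rad to the bar, the same as at the start.
- **Peg:** I pushed the peg of the wooden block, not the pink one. The force rose to about 14 N at the end of the slot. The scene camera puts the peg at (0.538, 0.338), about where I expected the far end.
- **Bystanders:** The last picture shows the pot, mould, jar, bottle and knife in place to within measuring error. The arm was raised clear and touching nothing.

**Unconfirmed or disagreeing checks:**
- The arm hid the lever and the gauge in the last side view, so the lever's final position rests on the earlier reading; nothing went near it after that.
- The network's gauge positions disagreed. The scene camera's moved by 26 mm between the start and the end, and the side camera's last ones were low-confidence and wrong. The wrist, side and lever-hold pictures taken earlier showed the gauge in place, and the fingers never came near it.

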